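# Make up two spectacle-frame jobs

## Task

Make up the two assembly jobs from the stock on the bench. The yellow tray gets the red front, the black temples and the brass-lidded pot of hinges; the green tray gets the blue front and the honey-coloured temples. Set each part down without dropping it, flat on the tray floor with nothing lying on anything else, fronts face up and the pot upright, and leave the black front, the red temples and the white-lidded pot where they are.

Things in the scene. Friction and masses are not known exactly. Their poses are not given: they have to be found in the camera images.
- yellow_tray: yellow plastic job tray, open on top, fixed to the bench: 220 (its x) by 160 (y) mm, 30 mm high (33 over the rolled rim). Floor 3 mm thick, walls 4 mm, 212 by 152 mm inside. Origin: centre of its underside; z up. Blank paper ticket outside on the -x end.
- green_tray: green plastic job tray, open on top, fixed to the bench: 220 (its x) by 160 (y) mm, 30 mm high (33 over the rolled rim). Floor 3 mm thick, walls 4 mm, 212 by 152 mm inside. Origin: centre of its underside; z up. Blank paper ticket outside on the -x end.
- red_front: red spectacle front, no lenses, with round eyes, 136 (its x) by 53 mm (y), lying face up, 30 g. Origin: underside, mid-bridge; z up. Rims and bridge span 5 to 11 mm above what it lies on, standing on end pieces and nose pads. Open lens holes 43 by 43 mm (x by y) start 11 mm either side of the origin: a finger in each, closing along x, pads 22 mm wide meet the edges about 25 mm apart.
- blue_front: blue spectacle front, no lenses, with soft oval eyes, 140 (its x) by 49 mm (y), lying face up, 30 g. Origin: underside, mid-bridge; z up. Rims and bridge span 5 to 11 mm above what it lies on, standing on end pieces and nose pads. Open lens holes 45 by 39 mm (x by y) start 11 mm either side of the origin: a finger in each, closing along x, pads 22 mm wide meet the edges about 24 mm apart.
- black_front: black spectacle front, no lenses, with square eyes, 142 (its x) by 44 mm (y), lying face up, 30 g. Origin: underside, mid-bridge; z up. Rims and bridge span 5 to 11 mm above what it lies on, standing on end pieces and nose pads. Open lens holes 46 by 34 mm (x by y) start 11 mm either side of the origin: a finger in each, closing along x, pads 22 mm wide meet the edges about 22 mm apart. In neither job.
- black_temples: pair of black straight temples (side arms), one on the other, a pale rubber band near each end: one rigid bar 144 mm long (its x), lying flat, 9 mm high, 13 mm wide (y) over the middle 70 mm, 15 to 16 mm wide at the ends, 30 g. Origin: under the bar's middle, at the level it rests on; z up. Grip across y at the middle.
- honey_temples: pair of honey (orange-amber) straight temples (side arms), one on the other, a pale rubber band near each end: one rigid bar 144 mm long (its x), lying flat, 9 mm high, 13 mm wide (y) over the middle 70 mm, 15 to 16 mm wide at the ends, 30 g. Origin: under the bar's middle, at the level it rests on; z up. Grip across y at the middle.
- red_temples: pair of red straight temples (side arms), one on the other, a pale rubber band near each end: one rigid bar 144 mm long (its x), lying flat, 9 mm high, 13 mm wide (y) over the middle 70 mm, 15 to 16 mm wide at the ends, 30 g. Origin: under the bar's middle, at the level it rests on; z up. Grip across y at the middle. In neither job.
- brass_pot: round screw-top pot (hinges), dark grey body, brass lid, 36 mm across, 30 mm high, standing upright, 50 g. Origin: centre of its underside; z up through the lid. The lid is the top 11 mm and the widest part (body 34 mm).
- white_pot: round screw-top pot (screws), dark grey body, white lid, 36 mm across, 30 mm high, standing upright, 50 g. Origin: centre of its underside; z up through the lid. The lid is the top 11 mm and the widest part (body 34 mm). In neither job.

How it is judged:
By the outcome, as a careful person would: the job done as asked, in the order asked, and still so for the second after the job is handed in, with the robot touching nothing.
It also fails if it takes over 131 s, if anything falls off the work surface, if the arm or the gripper's body presses on something with over 40 N, if the wrist force passes 120 N, or if a joint passes its speed limit or range.

## Robot

A 7-joint arm with a two-finger parallel gripper is mounted at the origin on the work surface. World frame = base frame: x ahead of the robot, y to its left, z up, the work surface at z = 0. Lengths are in mm, angles in rad, forces in N, time in s.
With the tool pointing down it reaches from about 425 to 875 mm from the base axis. Payload 8.4 kg.
Tool frame: the origin (TCP) lies between the finger pads; the fingertips stand 17 mm ahead of it and the grasp point (between the pads) lies 2 mm behind it (manip.tips_ahead is the distance from the TCP to the fingertips, in mm); z points along the fingers, y is the line along which they close (so a half turn about z gives the same grasp; the last joint's range is limited). The gripper opens to 87 mm and grips with 3 to 60 N. Pads are 19 mm wide; open, the fingers measure 117 mm over their backs; the gripper's body (75 mm by 190 mm) begins 51 mm behind the grasp point.
Start: joints at [1.042, 0.333, 0.04, 1.465, -0.013, 1.343, -0.059], TCP at [270.823, -590.863, 239.546] pointing down, gripper open.
Joint ranges: [-2.58, 2.58], [-0.38, 2.09], [-1.3, 1.39], [0.25, 2.4], [-1.5, 4.64], [0.08, 2.09], [-2.65, 2.65]. Speed limits (rad/s): [2.22, 2.22, 2.79, 2.79, 3.14, 3.14, 3.14].

## Interface

Orientations are given as a rotation vector (axis times angle).
In Python, from bench import manip gives the robot as it stands. The module is installed in compiled form; this text tells all that it offers.
- The arm moves only by the tool carry_out, never from a script. Its arguments are lists of equal length, an entry for each row: "slide": the shift along the tool's x, y, z in cm, a list of three; "dr": the turn, a rotation vector about the tool's x, y, z in rad, a list of three; "hand": the opening, from 0 (shut) to 1 (fully open). In form: {"slide": [[x, y, z], ...], "dr": [[rx, ry, rz], ...], "hand": [hand, ...]}. A call has 1 to 5 rows; each row shifts and turns the commanded pose from where the row before left it, along the tool's axes as they then stand; what a row does not reach is not made up. A row lasts 1/8 s, in which the tool goes at most 62.5 mm and 10.7 degrees, less where a joint would pass 70% of its speed; a pose out of reach is approached as far as the arm can. A call with a gripper value outside its range is refused whole. The fingers move at their own pace and stop on an object; "squeeze" is the grip in N (left out, the last holds). Time passes only in rows, so rows that do not move let the fingers close. It gives the time, the measured TCP pose, the force, the opening and the grip force at its end, in the units of the state.
- manip.read_state(): the state, without advancing time (a new reading comes with each control period).
- manip.read_camera(name): name is "side" or "top"; returns a dict with "frame" (480x640x3 uint8, red, green, blue), "K" (3x3 intrinsics, pixels), "dist_coeffs" ([k1, k2, p1, p2, k3] as OpenCV has them; the pictures are not rectified), "world_to_cam" (4x4, takes a point from world to camera coordinates). Camera axes: x right, y down, z forward; pixel columns grow to the right and rows downward; lengths in mm; the calibration is good to about 2 mm. A picture is of the moment at which its call begins. There is no depth.
- manip.sign_off(): hands the job in; it is judged then, once.
Trained networks look in a picture, given as the dict that the camera call returned (one of the last four; its "shot" number tells which), for a name from the list of things; names that differ only in an ending like _2 or _b are one class to them, and where a whole thing is asked for, a point or a joint stands for the part that bears it (a point fixed in the world has none). Each returns a list of dicts, best first, with "confidence" (0 to 1); they miss things now and then, are a little off and sometimes report something else, mostly with a low value. They report only what shows in the picture. A call takes as long as a camera call.
- manip.trace(query, picture): "mask" (480x640 bool, what is visible of it) and "bbox" ([left, top, width, height] in pixels, round what is visible of it).
The state is a dict: "time_s": time; "joint_positions": joint angles; "qvel": joint speeds; "joint_torque": joint torques, N m; "position": TCP position; "tcp_rot": TCP orientation; "ft_force": force on the tool from outside, world axes, zero at the start; "moment": the same for the moment, N m; "gripper_width": finger opening in mm; "grip_force": force on a finger pad.
Only numpy, scipy, OpenCV 4.12 (cv2) and the standard library are available. Lean on these libraries where they do the work, as an engineer would, in place of code of your own. Each camera call takes 0.05 s, during which the arm holds its last target. There are 200 camera calls.

## Working session

There is one attempt and no reset: what is moved stays moved. The work goes in short steps, Python scripts to look and compute and a tool call to move; the robot and the scene stay as the last step left them, time stands still between calls to the robot, and variables do not carry over. Pictures are saved under pics/ and viewed, at most 14 in all, crops included, and the job is handed in when it is done.

Besides the shell and the picture viewer there is one more tool, called after ">>>" as name(argument=value, ...) on one line, values as JSON. carry_out: Moves the arm, as the interface text tells. Its arguments: {"type":"object","properties":{"slide":{"type":"array"},"dr":{"type":"array"},"hand":{"type":"array"},"squeeze":{"type":"number"}},"required":["slide","dr","hand"]}

```bash
mkdir -p pics
cat > h.py <<'E'
import numpy as np, cv2, json
from bench import manip
def px2w(c,uv,z):
    K=np.array(c["K"]);d=np.array(c["dist_coeffs"]);T=np.array(c["world_to_cam"])
    p=cv2.undistortPoints(np.array(uv,float).reshape(-1,1,2),K,d).reshape(-1,2)
    r=np.c_[p,np.ones(len(p))]@T[:3,:3]; o=-T[:3,:3].T@T[:3,3]
    return o+r*((z-o[2])/r[:,2])[:,None]
def save(c,n): cv2.imwrite(f"pics/{n}.png",c["frame"][:,:,::-1])
def meas(c,name,z,frm=None):
    L=manip.trace(name,c)
    if not L: return None
    m=L[0]["mask"].astype(np.uint8)
    pts=px2w(c,np.argwhere(m)[:,::-1],z)[:,:2].astype(np.float32)
    (cx,cy),(w,h),a=cv2.minAreaRect(pts)
    if w<h: w,h,a=h,w,a+90
    a=(a+90)%180-90
    return dict(conf=round(L[0]["confidence"],2),n=int(m.sum()),c=(round(cx,1),round(cy,1)),mean=pts.mean(0).round(1).tolist(),size=(round(w,1),round(h,1)),ang=round(a,1))
E
python3 - <<'E'
from h import *
s=manip.read_state(); print({k:np.round(s[k],3).tolist() for k in("time_s","position","tcp_rot","gripper_width","joint_positions")}, manip.tips_ahead)
for n in("top","side"):
    c=manip.read_camera(n); save(c,n+"0")
    T=np.array(c["world_to_cam"]); print(n,(-T[:3,:3].T@T[:3,3]).round())
    if n=="top":
        for q,z in dict(yellow_tray=33,green_tray=33,red_front=8,blue_front=8,black_front=8,black_temples=6,honey_temples=6,red_temples=6,brass_pot=30,white_pot=30).items(): print(q,meas(c,q,z))
E
```

```text
{'time_s': 0.0, 'position': [270.624, -590.486, 238.645], 'tcp_rot': [-3.068, -0.67, 0.001], 'gripper_width': 87.129, 'joint_positions': [1.042, 0.334, 0.04, 1.466, -0.013, 1.343, -0.058]} 17.0
top [329.  -6. 931.]
yellow_tray {'conf': 0.89, 'n': 12923, 'c': (561.6, 306.7), 'mean': [558.5, 306.1000061035156], 'size': (228.9, 169.3), 'ang': 2.4}
green_tray {'conf': 0.86, 'n': 13063, 'c': (568.1, -301.6), 'mean': [565.9000244140625, -301.0], 'size': (225.9, 170.2), 'ang': 11.0}
red_front {'conf': 0.56, 'n': 719, 'c': (433.1, 104.6), 'mean': [431.8999938964844, 104.80000305175781], 'size': (130.4, 51.2), 'ang': 89.6}
blue_front {'conf': 0.97, 'n': 689, 'c': (629.2, -106.2), 'mean': [628.2999877929688, -104.0999984741211], 'size': (134.8, 50.8), 'ang': 86.7}
black_front {'conf': 0.81, 'n': 894, 'c': (538.2, 102.0), 'mean': [537.7999877929688, 104.69999694824219], 'size': (134.6, 48.1), 'ang': -88.0}
black_temples {'conf': 0.64, 'n': 733, 'c': (644.4, 95.1), 'mean': [644.2999877929688, 94.9000015258789], 'size': (142.2, 17.5), 'ang': 85.2}
honey_temples {'conf': 0.88, 'n': 731, 'c': (540.2, -93.5), 'mean': [539.7000122070312, -91.69999694824219], 'size': (140.4, 16.9), 'ang': -84.8}
red_temples {'conf': 0.88, 'n': 745, 'c': (427.2, -110.9), 'mean': [427.0, -109.5], 'size': (144.8, 16.8), 'ang': -84.1}
brass_pot {'conf': 0.7, 'n': 443, 'c': (387.3, -268.2), 'mean': [387.70001220703125, -268.29998779296875], 'size': (38.4, 34.6), 'ang': -47.2}
white_pot {'conf': 0.9, 'n': 439, 'c': (386.8, 246.6), 'mean': [387.0, 245.8000030517578], 'size': (37.8, 35.3), 'ang': 89.9}
side [ 402. -660.  821.]
```

View pics/top0.png

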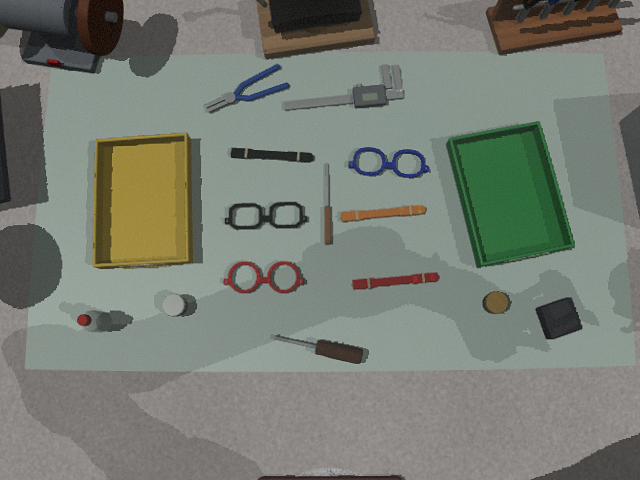

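View pics/side0.png

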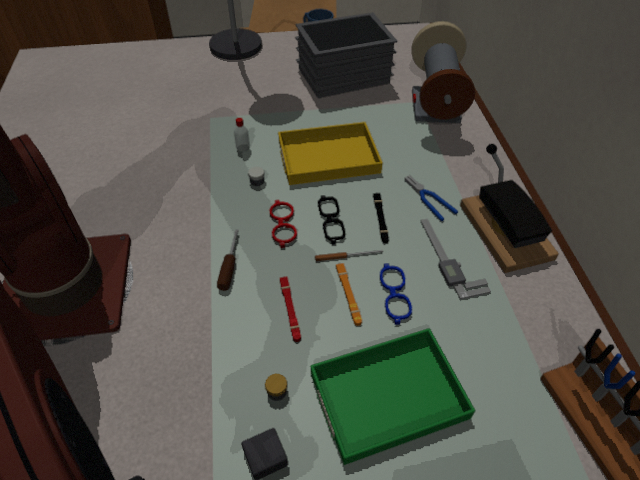

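The top view shows all nine items plus a few distractors: red front (265,277), black temples (272,155), brass pot (497,302), blue front (390,163) and honey temples (384,214). Next I'll cross-check with the side view and write a row planner.

```bash
cat >> h.py <<'E'
from scipy.spatial.transform import Rotation as R
def pca(c,name,z):
    L=manip.trace(name,c)
    if not L: return None
    p=px2w(c,np.argwhere(L[0]["mask"])[:,::-1],z)[:,:2]
    w,v=np.linalg.eigh(np.cov(p.T)); return round(np.degrees(np.arctan2(v[1,1],v[0,1]))%180,1)
def plan(*wps,st=None):
    """wps: (x,y,z,yaw_deg of tool x, nrows): rows from one to the next, tool down"""
    s=manip.read_state(); p=np.array(s["position"]);q=R.from_rotvec(s["tcp_rot"])
    if st: p=np.array(st[:3],float);q=R.from_euler('z',st[3],degrees=True)*R.from_rotvec([np.pi,0,0])
    for x,y,z,a,n in wps:
        g=np.array([x,y,z],float);t=R.from_euler('z',a,degrees=True)*R.from_rotvec([np.pi,0,0])
        dr=(q.inv()*t).as_rotvec()/n; dp=(g-p)/n; S=[]
        for i in range(n):
            S.append((q.inv().apply(dp)/10).round(2).tolist()); q=q*R.from_rotvec(dr)
        print("slide",S,"| dr",dr.round(3).tolist(), "max mm",np.linalg.norm(dp).round(1)); p,q=g,t
E
python3 - <<'E'
from h import *
for n in("top","side"):
    c=manip.read_camera(n)
    for q,z in dict(red_front=8,black_temples=6,brass_pot=25,blue_front=8,honey_temples=6,yellow_tray=33,green_tray=33).items():
        m=meas(c,q,z); print(n,q,m and (m["conf"],m["c"],m["mean"],m["size"],m["ang"]),pca(c,q,z))
plan((433,104.5,150,0,15))
E
```

```text
top red_front (0.87, (433.1, 104.6), [432.5, 104.80000305175781], (130.4, 51.2), 89.6) 89.2
top black_temples (0.93, (644.8, 95.1), [644.5999755859375, 95.9000015258789], (142.5, 18.7), 85.6) 85.4
top brass_pot (0.71, (388.4, -270.4), [387.70001220703125, -269.79998779296875], (41.1, 35.3), 89.2) 98.0
top blue_front (0.59, (629.8, -105.4), [629.4000244140625, -101.5], (136.5, 48.5), 86.4) 85.2
top honey_temples (0.6, (539.3, -93.1), [539.7000122070312, -90.9000015258789], (142.2, 19.0), -86.1) 94.8
top yellow_tray (0.86, (561.6, 306.8), [558.5999755859375, 306.20001220703125], (228.5, 170.1), 3.1) 3.6
top green_tray (0.73, (567.9, -301.6), [565.7999877929688, -300.8999938964844], (224.5, 170.5), 11.2) 9.5
side red_front (0.88, (434.4, 102.4), [431.0, 92.30000305175781], (131.7, 48.6), 89.1) 96.1
side black_temples (0.69, (643.2, 94.2), [641.9000244140625, 89.19999694824219], (143.1, 17.8), 84.2) 84.9
side brass_pot None None
side blue_front (0.64, (572.1, -299.5), [570.4000244140625, -305.20001220703125], (234.4, 174.9), 11.1) 12.1
side honey_temples (0.79, (539.4, -94.5), [539.5999755859375, -96.80000305175781], (146.1, 16.5), -86.0) 93.8
side yellow_tray (0.94, (561.0, 294.2), [559.2999877929688, 288.8999938964844], (226.3, 197.4), 3.2) 8.5
side green_tray (0.86, (566.1, -310.7), [564.5999755859375, -316.20001220703125], (228.4, 170.0), 11.0) 12.0
slide [[2.91, -3.76, 0.6], [2.81, -3.85, 0.6], [2.69, -3.92, 0.6], [2.58, -4.0, 0.6], [2.46, -4.07, 0.6], [2.35, -4.14, 0.6], [2.23, -4.21, 0.6], [2.11, -4.27, 0.6], [1.98, -4.33, 0.6], [1.86, -4.38, 0.6], [1.73, -4.43, 0.6], [1.6, -4.48, 0.6], [1.48, -4.53, 0.6], [1.34, -4.57, 0.6], [1.21, -4.6, 0.6]] | dr [0.0, -0.0, 0.029] max mm 48.0
```

Run:
```python
from h import *
plan((480,-200,170,10,10),(435,104.5,120,0,7))
```

```text
slide [[3.53, -2.68, 0.7], [3.46, -2.77, 0.7], [3.39, -2.86, 0.7], [3.31, -2.94, 0.7], [3.24, -3.03, 0.7], [3.16, -3.11, 0.7], [3.08, -3.19, 0.7], [3.0, -3.27, 0.7], [2.91, -3.34, 0.7], [2.83, -3.42, 0.7]] | dr [0.0, -0.0, 0.026] max mm 44.9
slide [[0.12, -4.4, 0.71], [0.01, -4.4, 0.71], [-0.1, -4.4, 0.71], [-0.21, -4.39, 0.71], [-0.32, -4.39, 0.71], [-0.43, -4.38, 0.71], [-0.53, -4.36, 0.71]] | dr [0.0, -0.0, 0.025] max mm 44.5
```

>>> carry_out(slide=[[3.5, -2.7, 0.7], [3.45, -2.8, 0.7], [3.4, -2.9, 0.7], [3.3, -2.95, 0.7], [3.2, -3.0, 0.7]], dr=[[0, 0, 0.026], [0, 0, 0.026], [0, 0, 0.026], [0, 0, 0.026], [0, 0, 0.026]], hand=[0.58, 0.58, 0.58, 0.58, 0.58], squeeze=10)

```text
time_s: 2.72
position: [375.2, -393.9, 204.6]
tcp_rot: [3.106, 0.468, 0.001]
ft_force: [1.0, -0.3, 0.5]
gripper_width: 52.1
grip_force: 0.0
```

>>> carry_out(slide=[[3.2, -3.1, 0.7], [3.1, -3.2, 0.7], [3.0, -3.3, 0.7], [2.9, -3.35, 0.7], [2.8, -3.4, 0.7]], dr=[[0, 0, 0.026], [0, 0, 0.026], [0, 0, 0.026], [0, 0, 0.026], [0, 0, 0.026]], hand=[0.58, 0.58, 0.58, 0.58, 0.58])

```text
time_s: 3.35
position: [480.5, -198.5, 169.6]
tcp_rot: [3.13, 0.265, 0.001]
ft_force: [0.0, -0.4, 0.0]
gripper_width: 50.4
grip_force: 0.0
```

>>> carry_out(slide=[[0.1, -4.4, 0.7], [0, -4.4, 0.7], [-0.1, -4.4, 0.7], [-0.2, -4.4, 0.7], [-0.3, -4.4, 0.7]], dr=[[0, 0, 0.025], [0, 0, 0.025], [0, 0, 0.025], [0, 0, 0.025], [0, 0, 0.025]], hand=[0.58, 0.58, 0.58, 0.58, 0.58])

```text
time_s: 3.98
position: [448.5, 19.5, 134.7]
tcp_rot: [3.141, 0.069, 0.001]
ft_force: [1.8, -0.2, 0.3]
gripper_width: 50.6
grip_force: 0.0
```

>>> carry_out(slide=[[-0.4, -4.4, 0.7], [-0.5, -4.4, 0.7], [0, 0, 0]], dr=[[0, 0, 0.025], [0, 0, 0.025], [0, 0, 0]], hand=[0.58, 0.58, 0.58])

```text
time_s: 4.35
position: [436.0, 109.1, 120.5]
tcp_rot: [-3.141, 0.0, 0.0]
ft_force: [-0.1, -0.6, 0.2]
gripper_width: 50.8
grip_force: 0.0
```

Run:
```python
from h import *
s=manip.read_state(); print(s["position"],s["tcp_rot"],s["joint_positions"],s["ft_force"])
plan((433,104.5,60,-0.6,3),(433,104.5,20,-0.6,4))
c=manip.read_camera("side"); f=c["frame"][120:300,180:420,::-1]; cv2.imwrite("pics/a.png",cv2.resize(f,None,fx=3,fy=3))
```

```text
[436.01528031 109.08511592 120.48108567] [-3.14073979e+00  1.15711226e-04  2.80157853e-04] [ 0.1924786   0.06283363 -0.54613555  2.05393985  0.03695484  1.03411282
 -1.94254748] [-0.05542347 -0.5532956   0.24696986]
slide [[-0.1, 0.15, 2.02], [-0.1, 0.15, 2.02], [-0.1, 0.15, 2.02]] | dr [-0.0, 0.0, 0.003] max mm 20.2
slide [[0.0, -0.0, 1.0], [0.0, -0.0, 1.0], [0.0, -0.0, 1.0], [0.0, -0.0, 1.0]] | dr [0.0, 0.0, 0.0] max mm 10.0
```

>>> carry_out(slide=[[-0.1, 0.17, 2.0], [-0.1, 0.17, 2.0], [-0.1, 0.17, 2.0], [0, 0, 0.5], [0, 0, 0]], dr=[[0, 0, 0.003], [0, 0, 0.003], [0, 0, 0.003], [0, 0, 0], [0, 0, 0]], hand=[0.58, 0.58, 0.58, 0.58, 0.58])

```text
time_s: 5.03
position: [434.1, 100.3, 55.8]
tcp_rot: [3.141, -0.024, -0.0]
ft_force: [1.0, 0.6, 0.6]
gripper_width: 50.9
grip_force: 0.0
```

Run:
```python
from h import *
s=manip.read_state(); print(s["position"],s["tcp_rot"])
c=manip.read_camera("side"); f=c["frame"][150:270,220:380,::-1]; cv2.imwrite("pics/b.png",cv2.resize(f,None,fx=4,fy=4))
```

```text
[434.0541608  100.25652431  55.81709016] [ 3.14147794e+00 -2.35769640e-02 -1.72154625e-04]
```

View pics/b.png

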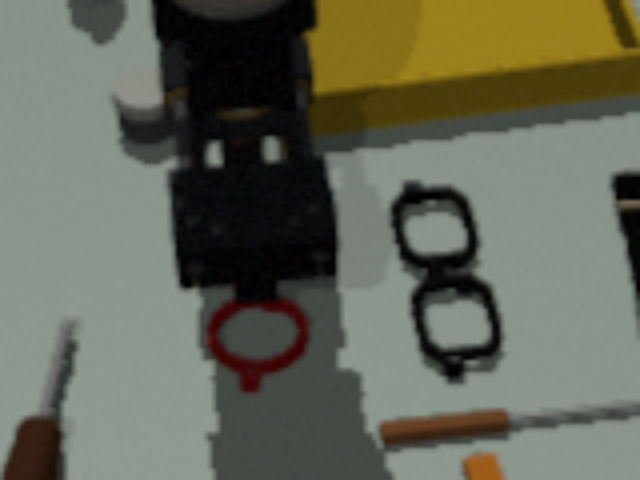

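The gripper is over the red front and aligned with it. It hides the bridge; the lower eye ring shows at (258,335) in the crop. I'll let the arm settle before fine-tuning.

>>> carry_out(slide=[[-0.1, -0.4, 1.0], [0, 0, 0], [0, 0, 0]], dr=[[0, 0, 0], [0, 0, 0], [0, 0, 0]], hand=[0.58, 0.58, 0.58])

```text
time_s: 5.45
position: [432.8, 104.9, 45.6]
tcp_rot: [-3.141, 0.022, 0.0]
ft_force: [-0.6, 0.3, 0.3]
gripper_width: 50.7
grip_force: 0.0
```

>>> carry_out(slide=[[0, 0.05, 1.0], [0, 0, 1.0], [0, 0, 0.6], [0, 0, 0], [0, 0, 0]], dr=[[0, 0, 0], [0, 0, 0], [0, 0, 0], [0, 0, 0], [0, 0, 0]], hand=[0.58, 0.58, 0.58, 0.58, 0.45])

```text
time_s: 6.08
position: [433.0, 104.4, 19.7]
tcp_rot: [-3.141, 0.022, -0.0]
ft_force: [-0.3, 0.4, -0.7]
gripper_width: 45.6
grip_force: 0.0
```

>>> carry_out(slide=[[0, 0, 0], [0, 0, 0], [0, 0, 0], [0, 0, 0], [0, 0, 0]], dr=[[0, 0, 0], [0, 0, 0], [0, 0, 0], [0, 0, 0], [0, 0, 0]], hand=[0.35, 0.2, 0.2, 0.2, 0.2])

```text
time_s: 6.7
position: [433.0, 104.3, 19.7]
tcp_rot: [-3.141, 0.022, -0.001]
ft_force: [-0.0, -0.8, 2.3]
gripper_width: 26.1
grip_force: 8.4
```

Run:
```python
from h import *
plan((535.6,345.4,120,93.3,12),st=(433,104.4,110,-0.4))
```

```text
slide [[0.84, -2.01, -0.08], [1.11, -1.88, -0.08], [1.35, -1.71, -0.08], [1.57, -1.51, -0.08], [1.76, -1.29, -0.08], [1.92, -1.03, -0.08], [2.04, -0.76, -0.08], [2.13, -0.48, -0.08], [2.17, -0.19, -0.08], [2.18, 0.11, -0.08], [2.14, 0.41, -0.08], [2.07, 0.69, -0.08]] | dr [0.0, 0.0, -0.136] max mm 21.8
```

>>> carry_out(slide=[[0, 0, -1.0], [0, 0, -2.0], [0, 0, -3.0], [0, 0, -3.0], [0, 0, 0]], dr=[[0, 0, 0], [0, 0, 0], [0, 0, 0], [0, 0, 0], [0, 0, 0]], hand=[0.2, 0.2, 0.2, 0.2, 0.2])

```text
time_s: 7.32
position: [434.3, 104.7, 112.1]
tcp_rot: [-3.141, 0.022, -0.007]
ft_force: [0.5, 0.3, -0.3]
gripper_width: 25.8
grip_force: 8.4
```

>>> carry_out(slide=[[0.8, -2.0, 0], [1.1, -1.9, 0], [1.35, -1.7, 0], [1.55, -1.5, 0], [1.75, -1.3, 0]], dr=[[0, 0, -0.136], [0, 0, -0.136], [0, 0, -0.136], [0, 0, -0.136], [0, 0, -0.136]], hand=[0.2, 0.2, 0.2, 0.2, 0.2])

```text
time_s: 7.95
position: [475.3, 204.5, 108.8]
tcp_rot: [-2.967, -1.033, 0.002]
ft_force: [0.2, -0.6, -0.9]
gripper_width: 25.6
grip_force: 8.4
```

>>> carry_out(slide=[[1.9, -1.05, 0], [2.05, -0.75, 0], [2.15, -0.5, 0], [2.15, -0.2, 0], [2.2, 0.1, 0]], dr=[[0, 0, -0.136], [0, 0, -0.136], [0, 0, -0.136], [0, 0, -0.136], [0, 0, -0.136]], hand=[0.2, 0.2, 0.2, 0.2, 0.2])

```text
time_s: 8.57
position: [518.5, 304.8, 108.7]
tcp_rot: [-2.452, -1.963, 0.002]
ft_force: [0.9, -0.7, -0.1]
gripper_width: 26.1
grip_force: 8.4
```

>>> carry_out(slide=[[2.15, 0.4, 0], [2.05, 0.7, 0], [0, 0, 0], [0, 0, 0]], dr=[[0, 0, -0.136], [0, 0, -0.136], [0, 0, 0], [0, 0, 0]], hand=[0.2, 0.2, 0.2, 0.2])

```text
time_s: 9.07
position: [535.7, 343.5, 108.9]
tcp_rot: [-2.171, -2.27, 0.002]
ft_force: [-0.7, 1.2, -0.7]
gripper_width: 25.6
grip_force: 8.4
```

Run:
```python
from h import *
s=manip.read_state(); print(s["position"],s["tcp_rot"],s["joint_positions"],s["gripper_width"])
plan((535.6,345.4,50,93.3,3))
c=manip.read_camera("top"); f=c["frame"][100:320,60:330,::-1]; cv2.imwrite("pics/d.png",cv2.resize(f,None,fx=2.5,fy=2.5))
```

```text
[535.74743457 343.4738108  108.85248971] [-2.17128655 -2.27007965  0.00233616] [-0.04480635  0.52686716 -0.79055616  1.61517589  0.39840952  1.16974407
 -0.88166031] 25.648120878882995
slide [[0.07, 0.0, 1.96], [0.07, -0.0, 1.96], [0.06, -0.0, 1.96]] | dr [-0.0, 0.0, -0.004] max mm 19.6
```

View pics/d.png

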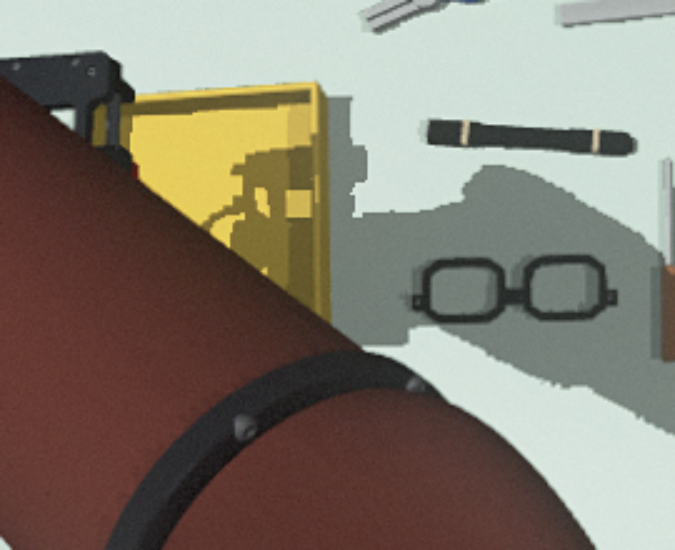

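The arm hides the front, but its ring-shaped shadow falls in the yellow tray, so it is still held. Lowering it now.

>>> carry_out(slide=[[0.1, 0, 2.0], [0, 0, 2.0], [0, 0, 1.5], [0, 0, 1.0], [0, 0, 0]], dr=[[0, 0, 0], [0, 0, 0], [0, 0, 0], [0, 0, 0], [0, 0, 0]], hand=[0.2, 0.2, 0.2, 0.2, 0.2])

```text
time_s: 9.75
position: [535.7, 345.1, 43.6]
tcp_rot: [-2.168, -2.273, 0.002]
ft_force: [0.3, 0.6, -1.1]
gripper_width: 26.0
grip_force: 8.4
```

>>> carry_out(slide=[[0, 0, 0.8], [0, 0, 0.7], [0, 0, 0.2], [0, 0, 0.1], [0, 0, 0]], dr=[[0, 0, 0], [0, 0, 0], [0, 0, 0], [0, 0, 0], [0, 0, 0]], hand=[0.2, 0.2, 0.2, 0.2, 0.2])

```text
time_s: 10.38
position: [536.3, 345.4, 26.7]
tcp_rot: [-2.169, -2.273, -0.0]
ft_force: [0.3, -1.4, -0.1]
gripper_width: 25.8
grip_force: 8.4
```

>>> carry_out(slide=[[0, 0, 0.2], [0, 0, 0.1], [0, 0, 0.1], [0, 0, 0], [0, 0, 0]], dr=[[0, 0, 0], [0, 0, 0], [0, 0, 0], [0, 0, 0], [0, 0, 0]], hand=[0.2, 0.2, 0.2, 0.2, 0.2])

```text
time_s: 11.0
position: [536.2, 345.3, 22.8]
tcp_rot: [2.169, 2.273, 0.0]
ft_force: [-0.9, -1.0, 3.4]
gripper_width: 25.7
grip_force: 8.6
```

>>> carry_out(slide=[[0, 0, 0], [0, 0, 0], [0, 0, 0], [0, 0, -0.5], [0, 0, -2.0]], dr=[[0, 0, 0], [0, 0, 0], [0, 0, 0], [0, 0, 0], [0, 0, 0]], hand=[0.4, 0.5, 0.52, 0.52, 0.52])

```text
time_s: 11.62
position: [535.6, 344.9, 47.5]
tcp_rot: [-2.168, -2.273, 0.003]
ft_force: [0.6, -0.6, 0.4]
gripper_width: 44.9
grip_force: 0.0
```

>>> carry_out(slide=[[0, 0, -3.0], [0, 0, -4.0]], dr=[[0, 0, 0], [0, 0, 0]], hand=[0.45, 0.45])

```text
time_s: 11.88
position: [535.9, 345.3, 119.4]
tcp_rot: [-2.168, -2.273, 0.0]
ft_force: [0.1, -0.2, 0.7]
gripper_width: 39.6
grip_force: 0.0
```

Run:
```python
from h import *
plan((644.3,95,110,85.2,8),(644.3,95,40,85.2,3),st=(536.2,345.3,117.5,92.7))
```

```text
slide [[-3.19, 1.2, 0.09], [-3.17, 1.25, 0.09], [-3.15, 1.31, 0.09], [-3.13, 1.36, 0.09], [-3.1, 1.41, 0.09], [-3.08, 1.46, 0.09], [-3.06, 1.51, 0.09], [-3.03, 1.56, 0.09]] | dr [0.0, -0.0, 0.016] max mm 34.1
slide [[0.0, -0.0, 2.33], [0.0, -0.0, 2.33], [0.0, -0.0, 2.33]] | dr [0.0, 0.0, 0.0] max mm 23.3
```

>>> carry_out(slide=[[-3.2, 1.2, 0], [-3.15, 1.25, 0], [-3.15, 1.3, 0], [-3.15, 1.35, 0], [-3.1, 1.4, 0]], dr=[[0, 0, 0.016], [0, 0, 0.016], [0, 0, 0.016], [0, 0, 0.016], [0, 0, 0.016]], hand=[0.45, 0.45, 0.45, 0.45, 0.45])

```text
time_s: 12.5
position: [604.3, 188.0, 119.4]
tcp_rot: [2.258, 2.184, 0.002]
ft_force: [0.7, 0.8, 0.2]
gripper_width: 39.4
grip_force: 0.0
```

>>> carry_out(slide=[[-3.1, 1.45, 0], [-3.05, 1.5, 0], [-3.05, 1.55, 0], [0, 0, 3.0], [0, 0, 3.0]], dr=[[0, 0, 0.016], [0, 0, 0.016], [0, 0, 0.016], [0, 0, 0], [0, 0, 0]], hand=[0.45, 0.45, 0.45, 0.45, 0.45])

```text
time_s: 13.12
position: [645.0, 94.2, 58.8]
tcp_rot: [2.31, 2.127, 0.003]
ft_force: [0.2, 0.1, -0.6]
gripper_width: 39.2
grip_force: 0.0
```

>>> carry_out(slide=[[0, 0, 0.5], [0, 0, 0], [0, 0, 0]], dr=[[0, 0, 0], [0, 0, 0], [0, 0, 0]], hand=[0.45, 0.45, 0.45])

```text
time_s: 13.5
position: [644.9, 95.1, 54.4]
tcp_rot: [2.308, 2.129, 0.003]
ft_force: [-0.1, 0.8, 0.6]
gripper_width: 39.2
grip_force: 0.0
```

Run:
```python
from h import *
plan((644.3,95,20,85.2,4))
c=manip.read_camera("top"); f=c["frame"][90:300,60:330,::-1]; cv2.imwrite("pics/e.png",cv2.resize(f,None,fx=2.5,fy=2.5))
print(meas(c,"red_front",11),meas(c,"black_temples",6))
```

```text
slide [[-0.0, -0.02, 0.86], [-0.0, -0.02, 0.86], [-0.0, -0.02, 0.86], [-0.0, -0.02, 0.86]] | dr [0.001, -0.0, 0.001] max mm 8.6
{'conf': 0.62, 'n': 722, 'c': (536.9, 345.8), 'mean': [533.0, 343.8999938964844], 'size': (132.5, 52.9), 'ang': 3.4} {'conf': 0.41, 'n': 37, 'c': (650.5, 160.7), 'mean': [650.5, 160.5], 'size': (14.6, 6.9), 'ang': 1.6}
```

View pics/e.png

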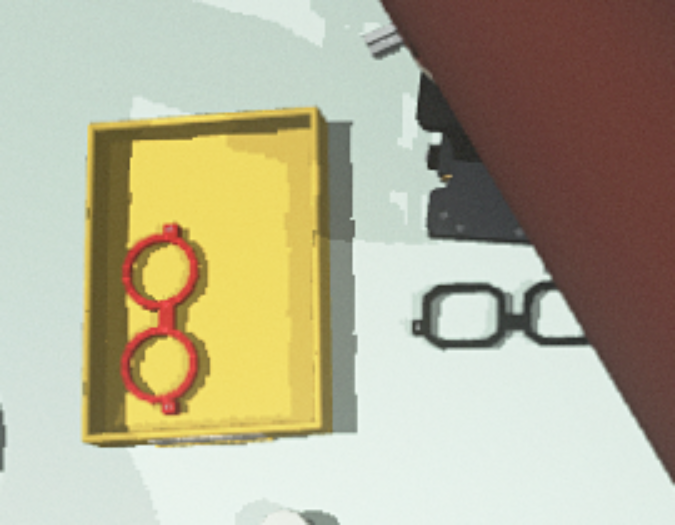

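The red front lies flat in the yellow tray, at crop (165,315) and clear of the walls. Now gripping the black temples.

>>> carry_out(slide=[[0, -0.05, 1.2], [0, 0, 1.2], [0, 0, 0.8], [0, 0, 0.25], [0, 0, 0]], dr=[[0, 0, 0], [0, 0, 0], [0, 0, 0], [0, 0, 0], [0, 0, 0]], hand=[0.45, 0.45, 0.45, 0.45, 0.35])

```text
time_s: 14.28
position: [643.4, 94.8, 17.9]
tcp_rot: [-2.309, -2.13, 0.0]
ft_force: [-0.4, 0.2, -0.6]
gripper_width: 34.9
grip_force: 0.0
```

>>> carry_out(slide=[[0, 0, 0], [0, 0, 0], [0, 0, 0], [0, 0, 0], [0, 0, 0]], dr=[[0, 0, 0], [0, 0, 0], [0, 0, 0], [0, 0, 0], [0, 0, 0]], hand=[0.25, 0.15, 0.08, 0.08, 0.08])

```text
time_s: 14.9
position: [643.5, 94.7, 18.0]
tcp_rot: [-2.31, -2.129, -0.0]
ft_force: [0.0, 0.4, 0.1]
gripper_width: 12.8
grip_force: 10.0
```

>>> carry_out(slide=[[0, 0, -1.0], [0, 0, -2.0], [0, 0, -3.0], [0, 0, -3.0], [0, 0, 0]], dr=[[0, 0, 0], [0, 0, 0], [0, 0, 0], [0, 0, 0], [0, 0, 0]], hand=[0.08, 0.08, 0.08, 0.08, 0.08])

```text
time_s: 15.52
position: [645.4, 95.4, 112.5]
tcp_rot: [2.307, 2.127, 0.008]
ft_force: [-0.5, 0.2, -0.5]
gripper_width: 13.0
grip_force: 10.0
```

Run:
```python
from h import *
a=np.radians(3.1);L=np.array([-5,-38]);g=np.array([[np.cos(a),-np.sin(a)],[np.sin(a),np.cos(a)]])@L+[565.5,311]
print(g); s=manip.read_state(); print(s["position"],s["gripper_width"],s["joint_positions"][6])
plan((g[0],g[1],110,3.1,12))
```

```text
[562.56231154 272.78521246]
[645.4365447   95.42297274 112.48297585] 12.990484641818732 -0.5527382666251573
slide [[1.42, -0.81, 0.02], [1.31, -0.97, 0.02], [1.19, -1.12, 0.02], [1.04, -1.25, 0.02], [0.89, -1.37, 0.02], [0.72, -1.47, 0.02], [0.54, -1.54, 0.02], [0.35, -1.59, 0.02], [0.16, -1.62, 0.02], [-0.04, -1.63, 0.02], [-0.23, -1.61, 0.02], [-0.42, -1.58, 0.02]] | dr [0.0, -0.0, 0.12] max mm 16.3
```

>>> carry_out(slide=[[1.4, -0.8, 0], [1.3, -0.95, 0], [1.2, -1.1, 0], [1.05, -1.25, 0], [0.9, -1.35, 0]], dr=[[0, 0, 0.12], [0, 0, 0.12], [0, 0, 0.12], [0, 0, 0.12], [0, 0, 0.12]], hand=[0.08, 0.08, 0.08, 0.08, 0.08])

```text
time_s: 16.15
position: [609.4, 168.9, 108.3]
tcp_rot: [-2.838, -1.347, 0.0]
ft_force: [0.1, 0.8, 0.6]
gripper_width: 13.1
grip_force: 10.0
```

>>> carry_out(slide=[[0.7, -1.45, 0], [0.55, -1.55, 0], [0.35, -1.6, 0], [0.15, -1.6, 0], [-0.05, -1.65, 0]], dr=[[0, 0, 0.12], [0, 0, 0.12], [0, 0, 0.12], [0, 0, 0.12], [0, 0, 0.12]], hand=[0.08, 0.08, 0.08, 0.08, 0.08])

```text
time_s: 16.77
position: [575.0, 242.8, 108.3]
tcp_rot: [-3.11, -0.448, 0.0]
ft_force: [0.4, 0.8, -0.0]
gripper_width: 12.7
grip_force: 10.0
```

>>> carry_out(slide=[[-0.25, -1.6, 0], [-0.4, -1.6, 0], [0, 0, 0], [0, 0, 0]], dr=[[0, 0, 0.12], [0, 0, 0.12], [0, 0, 0], [0, 0, 0]], hand=[0.08, 0.08, 0.08, 0.08])

```text
time_s: 17.27
position: [562.2, 271.2, 108.1]
tcp_rot: [3.14, 0.081, 0.0]
ft_force: [0.5, -0.4, -0.6]
gripper_width: 12.8
grip_force: 10.0
```

Run:
```python
from h import *
s=manip.read_state(); print(s["position"],s["gripper_width"],s["joint_positions"][6])
plan((562.5,272.8,40,3.1,4))
```

```text
[562.17745157 271.17722421 108.14444769] 12.785768553273167 -2.2074610738896974
slide [[0.01, -0.04, 1.7], [0.01, -0.04, 1.7], [0.01, -0.04, 1.7], [0.01, -0.04, 1.7]] | dr [0.0, -0.0, -0.001] max mm 17.0
```

>>> carry_out(slide=[[0, -0.1, 2.0], [0, 0, 2.0], [0, 0, 2.0], [0, 0, 1.2], [0, 0, 0]], dr=[[0, 0, 0], [0, 0, 0], [0, 0, 0], [0, 0, 0], [0, 0, 0]], hand=[0.08, 0.08, 0.08, 0.08, 0.08])

```text
time_s: 17.9
position: [561.0, 272.7, 34.6]
tcp_rot: [3.14, 0.078, -0.003]
ft_force: [-0.2, 1.2, 0.1]
gripper_width: 12.9
grip_force: 10.0
```

>>> carry_out(slide=[[0, 0, 0.5], [0, 0, 0.3], [0, 0, 0.2], [0, 0, 0], [0, 0, 0]], dr=[[0, 0, 0], [0, 0, 0], [0, 0, 0], [0, 0, 0], [0, 0, 0]], hand=[0.08, 0.08, 0.08, 0.08, 0.08])

```text
time_s: 18.52
position: [561.8, 273.1, 26.3]
tcp_rot: [-3.14, -0.078, -0.0]
ft_force: [0.0, -0.5, -0.2]
gripper_width: 12.8
grip_force: 10.0
```

>>> carry_out(slide=[[0, 0, 0.2], [0, 0, 0.2], [0, 0, 0.1], [0, 0, 0], [0, 0, 0]], dr=[[0, 0, 0], [0, 0, 0], [0, 0, 0], [0, 0, 0], [0, 0, 0]], hand=[0.08, 0.08, 0.08, 0.08, 0.08])

```text
time_s: 19.15
position: [561.8, 273.0, 21.1]
tcp_rot: [-3.141, -0.078, -0.0]
ft_force: [-0.2, -0.7, -0.4]
gripper_width: 12.9
grip_force: 10.0
```

>>> carry_out(slide=[[0, 0, 0.05], [0, 0, 0], [0, 0, 0]], dr=[[0, 0, 0], [0, 0, 0], [0, 0, 0]], hand=[0.08, 0.08, 0.08])

```text
time_s: 19.52
position: [561.8, 273.0, 21.0]
tcp_rot: [3.141, 0.078, 0.0]
ft_force: [-2.0, -1.8, 5.9]
gripper_width: 13.2
grip_force: 10.0
```

>>> carry_out(slide=[[0, 0, 0], [0, 0, 0], [0, 0, 0], [0, 0, -0.5], [0, 0, -2.0]], dr=[[0, 0, 0], [0, 0, 0], [0, 0, 0], [0, 0, 0], [0, 0, 0]], hand=[0.2, 0.28, 0.28, 0.28, 0.28])

```text
time_s: 20.15
position: [560.9, 272.6, 45.4]
tcp_rot: [3.14, 0.078, -0.004]
ft_force: [-0.6, -0.7, 1.4]
gripper_width: 24.4
grip_force: 0.0
```

>>> carry_out(slide=[[0, 0, -4.0], [0, 0, -5.0], [0, 0, 0]], dr=[[0, 0, 0], [0, 0, 0], [0, 0, 0]], hand=[0.6, 0.6, 0.6])

```text
time_s: 20.52
position: [564.1, 274.7, 141.7]
tcp_rot: [-3.137, -0.078, -0.013]
ft_force: [-0.4, 0.6, -0.8]
gripper_width: 46.4
grip_force: 0.0
```

Run:
```python
from h import *
s=manip.read_state(); print(s["position"],s["gripper_width"],s["joint_positions"])
plan((540,20,130,3,6),(470,-170,130,3,5),(387.7,-269,120,3,4),(387.7,-269,60,3,3))
```

```text
[564.11013701 274.73500436 141.71144851] 46.43567456724976 [-0.12065526  0.3974202  -0.5105691   1.62726958  0.20904994  1.16250835
 -2.20064015]
slide [[-0.61, 4.22, 0.18], [-0.62, 4.22, 0.18], [-0.62, 4.22, 0.18], [-0.62, 4.22, 0.19], [-0.62, 4.22, 0.19], [-0.62, 4.22, 0.19]] | dr [-0.001, -0.001, -0.0] max mm 42.7
slide [[-1.6, 3.72, 0.0], [-1.6, 3.72, 0.0], [-1.6, 3.72, 0.0], [-1.6, 3.72, 0.0], [-1.6, 3.72, 0.0]] | dr [0.0, 0.0, 0.0] max mm 40.5
slide [[-2.18, 2.36, 0.25], [-2.18, 2.36, 0.25], [-2.18, 2.36, 0.25], [-2.18, 2.36, 0.25]] | dr [0.0, 0.0, 0.0] max mm 32.3
slide [[0.0, -0.0, 2.0], [0.0, -0.0, 2.0], [0.0, -0.0, 2.0]] | dr [0.0, 0.0, 0.0] max mm 20.0
```

>>> carry_out(slide=[[-0.6, 4.2, 0.2], [-0.6, 4.2, 0.2], [-0.6, 4.2, 0.2], [-0.6, 4.2, 0.2], [-0.6, 4.2, 0.2]], dr=[[0, 0, 0], [0, 0, 0], [0, 0, 0], [0, 0, 0], [0, 0, 0]], hand=[0.6, 0.6, 0.6, 0.6, 0.6])

```text
time_s: 21.15
position: [541.9, 60.4, 126.0]
tcp_rot: [3.141, 0.078, 0.001]
ft_force: [0.2, 0.5, 0.0]
gripper_width: 52.4
grip_force: 0.0
```

>>> carry_out(slide=[[-0.6, 4.2, 0.2], [-1.6, 3.7, 0], [-1.6, 3.7, 0], [-1.6, 3.7, 0], [-1.6, 3.7, 0]], dr=[[0, 0, 0], [0, 0, 0], [0, 0, 0], [0, 0, 0], [0, 0, 0]], hand=[0.6, 0.6, 0.6, 0.6, 0.6])

```text
time_s: 21.78
position: [481.2, -132.6, 124.1]
tcp_rot: [3.14, 0.078, 0.001]
ft_force: [0.2, -0.5, 0.8]
gripper_width: 52.6
grip_force: 0.0
```

>>> carry_out(slide=[[-1.6, 3.7, 0], [-2.2, 2.4, 0.25], [-2.2, 2.4, 0.25], [-2.2, 2.4, 0.25], [-2.2, 2.4, 0.25]], dr=[[0, 0, 0], [0, 0, 0], [0, 0, 0], [0, 0, 0], [0, 0, 0]], hand=[0.6, 0.6, 0.6, 0.6, 0.6])

```text
time_s: 22.4
position: [383.8, -270.1, 114.0]
tcp_rot: [3.14, 0.079, 0.001]
ft_force: [-0.7, -0.6, -0.2]
gripper_width: 52.2
grip_force: 0.0
```

>>> carry_out(slide=[[0, 0, 2.0], [0, 0, 2.0], [0, 0, 0], [0, 0, 0]], dr=[[0, 0, 0], [0, 0, 0], [0, 0, 0], [0, 0, 0]], hand=[0.6, 0.6, 0.6, 0.6])

```text
time_s: 22.9
position: [385.0, -269.6, 74.4]
tcp_rot: [3.14, 0.079, 0.001]
ft_force: [0.6, -0.1, 1.3]
gripper_width: 51.9
grip_force: 0.0
```

Run:
```python
from h import *
s=manip.read_state(); print(s["position"],s["gripper_width"],s["joint_positions"])
plan((387.7,-269,60,3,1),(387.7,-269,21,3,3))
c=manip.read_camera("top"); f=c["frame"][100:400,60:600,::-1]; cv2.imwrite("pics/f.png",cv2.resize(f,None,fx=1.45,fy=1.45))
print(meas(c,"black_temples",9),meas(c,"red_front",11),meas(c,"brass_pot",30))
```

```text
[ 384.95109452 -269.5522918    74.41028014] 51.93558112348924 [ 0.6837238   0.14122451 -0.1780717   2.06979764  0.03102108  0.93225138
 -1.0318206 ]
slide [[0.28, -0.04, 1.44]] | dr [0.0, -0.001, -0.002] max mm 14.7
slide [[0.0, -0.0, 1.3], [0.0, -0.0, 1.3], [0.0, -0.0, 1.3]] | dr [0.0, 0.0, 0.0] max mm 13.0
{'conf': 0.82, 'n': 753, 'c': (563.5, 271.0), 'mean': [565.9000244140625, 271.3999938964844], 'size': (144.1, 17.6), 'ang': 2.9} {'conf': 0.96, 'n': 671, 'c': (537.0, 345.5), 'mean': [541.7000122070312, 345.1000061035156], 'size': (133.0, 52.2), 'ang': 3.1} None
```

View pics/f.png

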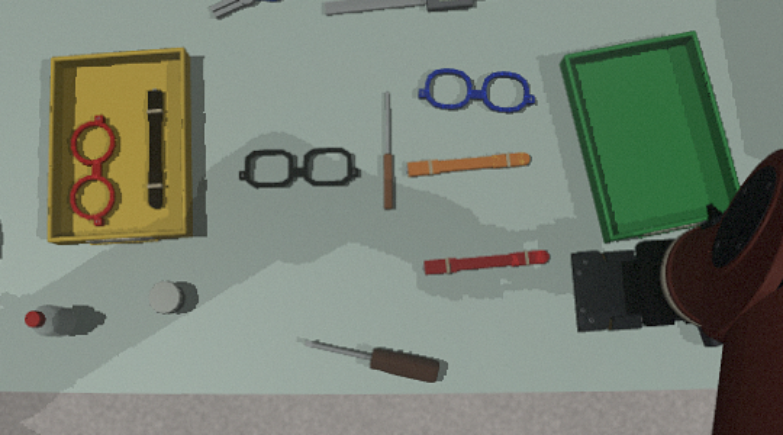

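The red front and black temples are both flat and apart in the yellow tray. Gripper is over the brass pot; descending.

>>> carry_out(slide=[[0.25, 0, 1.5], [0, 0, 1.5], [0, 0, 1.2], [0, 0, 0.8], [0, 0, 0]], dr=[[0, 0, 0], [0, 0, 0], [0, 0, 0], [0, 0, 0], [0, 0, 0]], hand=[0.6, 0.6, 0.6, 0.6, 0.6])

```text
time_s: 23.72
position: [386.6, -269.1, 22.8]
tcp_rot: [-3.14, -0.078, 0.002]
ft_force: [0.7, 0.3, 1.0]
gripper_width: 52.0
grip_force: 0.0
```

>>> carry_out(slide=[[0, 0, 0], [0, 0, 0], [0, 0, 0], [0, 0, 0], [0, 0, 0]], dr=[[0, 0, 0], [0, 0, 0], [0, 0, 0], [0, 0, 0], [0, 0, 0]], hand=[0.5, 0.4, 0.35, 0.35, 0.35])

```text
time_s: 24.35
position: [387.3, -269.6, 23.9]
tcp_rot: [3.14, 0.078, 0.001]
ft_force: [-0.9, 0.2, 4.8]
gripper_width: 35.5
grip_force: 10.0
```

>>> carry_out(slide=[[0, 0, -1.0], [0, 0, -2.0], [0, 0, -3.0], [0, 0, -4.0], [0, 0, 0]], dr=[[0, 0, 0], [0, 0, 0], [0, 0, 0], [0, 0, 0], [0, 0, 0]], hand=[0.35, 0.35, 0.35, 0.35, 0.35])

```text
time_s: 24.98
position: [388.7, -270.3, 126.9]
tcp_rot: [3.138, 0.078, 0.007]
ft_force: [0.5, -0.2, -0.3]
gripper_width: 35.2
grip_force: 10.0
```

Run:
```python
from h import *
s=manip.read_state(); print(s["position"],s["gripper_width"])
plan((480,-170,125,3,4),(570,50,125,3,6),(635.7,346.8,125,3,8))
```

```text
[ 388.68513093 -270.29924324  126.85752175] 35.22983937674917
slide [[2.4, -2.39, 0.05], [2.41, -2.39, 0.05], [2.41, -2.39, 0.05], [2.41, -2.39, 0.05]] | dr [0.001, -0.001, -0.001] max mm 33.9
slide [[1.69, -3.58, -0.0], [1.69, -3.58, -0.0], [1.69, -3.58, -0.0], [1.69, -3.58, -0.0], [1.69, -3.58, -0.0], [1.69, -3.58, -0.0]] | dr [0.0, 0.0, 0.0] max mm 39.6
slide [[1.01, -3.66, -0.0], [1.01, -3.66, -0.0], [1.01, -3.66, -0.0], [1.01, -3.66, -0.0], [1.01, -3.66, -0.0], [1.01, -3.66, -0.0], [1.01, -3.66, -0.0], [1.01, -3.66, -0.0]] | dr [0.0, 0.0, 0.0] max mm 38.0
```

>>> carry_out(slide=[[2.4, -2.4, 0], [2.4, -2.4, 0], [2.4, -2.4, 0], [2.4, -2.4, 0], [1.7, -3.6, 0]], dr=[[0, 0, 0], [0, 0, 0], [0, 0, 0], [0, 0, 0], [0, 0, 0]], hand=[0.35, 0.35, 0.35, 0.35, 0.35])

```text
time_s: 25.6
position: [493.6, -131.4, 122.9]
tcp_rot: [-3.14, -0.076, 0.001]
ft_force: [0.7, -0.1, 0.0]
gripper_width: 35.3
grip_force: 10.0
```

>>> carry_out(slide=[[1.7, -3.6, 0], [1.7, -3.6, 0], [1.7, -3.6, 0], [1.7, -3.6, 0], [1.7, -3.6, 0]], dr=[[0, 0, 0], [0, 0, 0], [0, 0, 0], [0, 0, 0], [0, 0, 0]], hand=[0.35, 0.35, 0.35, 0.35, 0.35])

```text
time_s: 26.22
position: [569.1, 53.2, 122.9]
tcp_rot: [3.141, 0.078, -0.002]
ft_force: [0.4, -0.5, -1.0]
gripper_width: 35.3
grip_force: 10.0
```

>>> carry_out(slide=[[1.0, -3.65, 0], [1.0, -3.65, 0], [1.0, -3.65, 0], [1.0, -3.65, 0], [1.0, -3.65, 0]], dr=[[0, 0, 0], [0, 0, 0], [0, 0, 0], [0, 0, 0], [0, 0, 0]], hand=[0.35, 0.35, 0.35, 0.35, 0.35])

```text
time_s: 26.85
position: [609.8, 237.8, 122.6]
tcp_rot: [3.14, 0.078, -0.002]
ft_force: [0.3, -0.3, 0.1]
gripper_width: 35.2
grip_force: 10.0
```

>>> carry_out(slide=[[1.0, -3.65, 0], [1.0, -3.65, 0], [1.0, -3.65, 0], [0, 0, 0], [0, 0, 0]], dr=[[0, 0, 0], [0, 0, 0], [0, 0, 0], [0, 0, 0], [0, 0, 0]], hand=[0.35, 0.35, 0.35, 0.35, 0.35])

```text
time_s: 27.48
position: [634.3, 346.9, 122.6]
tcp_rot: [3.139, 0.078, -0.002]
ft_force: [0.4, 0.2, -0.2]
gripper_width: 35.2
grip_force: 10.0
```

Run:
```python
from h import *
s=manip.read_state(); print(s["position"],s["gripper_width"],s["joint_positions"])
plan((635.7,346.8,45,3,4))
```

```text
[634.33628774 346.91306169 122.62613751] 35.17465222842031 [-0.24502049  0.60180418 -0.47376034  1.37107205  0.27722582  1.23594136
 -2.25966644]
slide [[0.04, 0.0, 1.94], [0.04, 0.0, 1.94], [0.04, 0.0, 1.94], [0.03, 0.0, 1.94]] | dr [0.0, 0.0, -0.001] max mm 19.4
```

>>> carry_out(slide=[[0.1, 0, 2.0], [0, 0, 2.5], [0, 0, 2.0], [0, 0, 1.5], [0, 0, 0]], dr=[[0, 0, 0], [0, 0, 0], [0, 0, 0], [0, 0, 0], [0, 0, 0]], hand=[0.35, 0.35, 0.35, 0.35, 0.35])

```text
time_s: 28.1
position: [635.0, 347.0, 41.9]
tcp_rot: [3.139, 0.078, -0.003]
ft_force: [0.1, -0.3, -0.8]
gripper_width: 35.0
grip_force: 10.0
```

>>> carry_out(slide=[[0, 0, 0.5], [0, 0, 0.4], [0, 0, 0.2], [0, 0, 0], [0, 0, 0]], dr=[[0, 0, 0], [0, 0, 0], [0, 0, 0], [0, 0, 0], [0, 0, 0]], hand=[0.35, 0.35, 0.35, 0.35, 0.35])

```text
time_s: 28.72
position: [635.8, 347.8, 32.8]
tcp_rot: [-3.14, -0.078, -0.0]
ft_force: [0.7, 0.1, -0.1]
gripper_width: 35.5
grip_force: 10.0
```

>>> carry_out(slide=[[0, 0, 0.2], [0, 0, 0.2], [0, 0, 0.1], [0, 0, 0.05], [0, 0, 0]], dr=[[0, 0, 0], [0, 0, 0], [0, 0, 0], [0, 0, 0], [0, 0, 0]], hand=[0.35, 0.35, 0.35, 0.35, 0.35])

```text
time_s: 29.35
position: [635.7, 347.8, 27.2]
tcp_rot: [-3.141, -0.078, -0.0]
ft_force: [-0.2, 0.6, 1.5]
gripper_width: 35.1
grip_force: 10.0
```

>>> carry_out(slide=[[0, 0, 0], [0, 0, 0]], dr=[[0, 0, 0], [0, 0, 0]], hand=[0.35, 0.35])

```text
time_s: 29.6
position: [635.7, 347.8, 27.1]
tcp_rot: [-3.141, -0.078, -0.0]
ft_force: [-0.2, -0.1, -0.0]
gripper_width: 35.0
grip_force: 10.0
```

Not touching yet; lowering 1 mm more.

>>> carry_out(slide=[[0, 0, 0.05], [0, 0, 0], [0, 0, 0.05], [0, 0, 0], [0, 0, 0]], dr=[[0, 0, 0], [0, 0, 0], [0, 0, 0], [0, 0, 0], [0, 0, 0]], hand=[0.35, 0.35, 0.35, 0.35, 0.35])

```text
time_s: 30.22
position: [635.8, 347.8, 27.0]
tcp_rot: [-3.141, -0.078, -0.001]
ft_force: [-3.4, -3.2, 9.3]
gripper_width: 35.1
grip_force: 10.0
```

>>> carry_out(slide=[[0, 0, 0], [0, 0, 0], [0, 0, 0], [0, 0, -0.5], [0, 0, -2.0]], dr=[[0, 0, 0], [0, 0, 0], [0, 0, 0], [0, 0, 0], [0, 0, 0]], hand=[0.45, 0.48, 0.48, 0.48, 0.48])

```text
time_s: 30.85
position: [634.9, 347.3, 50.7]
tcp_rot: [3.14, 0.078, -0.003]
ft_force: [0.2, 0.5, 0.6]
gripper_width: 42.0
grip_force: 0.0
```

>>> carry_out(slide=[[0, 0, -4.0], [0, 0, -3.0], [0, 0, 0]], dr=[[0, 0, 0], [0, 0, 0], [0, 0, 0]], hand=[0.5, 0.55, 0.55])

```text
time_s: 31.22
position: [637.3, 349.2, 126.2]
tcp_rot: [-3.137, -0.078, -0.009]
ft_force: [0.1, 1.1, 0.6]
gripper_width: 47.2
grip_force: 0.0
```

Run:
```python
from h import *
c=manip.read_camera("top"); print(meas(c,"blue_front",8),pca(c,"blue_front",8))
f=c["frame"][140:190,330:450,::-1]; cv2.imwrite("pics/g.png",cv2.resize(f,None,fx=6,fy=6))
s=manip.read_state(); print(s["position"],s["gripper_width"])
plan((629.5,-105.3,120,-4,12))
```

```text
{'conf': 0.65, 'n': 634, 'c': (630.0, -105.2), 'mean': [628.4000244140625, -101.5999984741211], 'size': (133.0, 50.3), 'ang': 88.0} 88.4
[635.45146325 347.54672829 121.06312686] 47.79860610570566
slide [[-0.24, 3.77, 0.01], [-0.2, 3.77, 0.01], [-0.16, 3.77, 0.01], [-0.12, 3.77, 0.01], [-0.09, 3.77, 0.01], [-0.05, 3.77, 0.01], [-0.01, 3.77, 0.01], [0.03, 3.77, 0.01], [0.06, 3.77, 0.01], [0.1, 3.77, 0.01], [0.14, 3.77, 0.01], [0.18, 3.77, 0.01]] | dr [0.0, 0.0, 0.01] max mm 37.7
```

View pics/g.png

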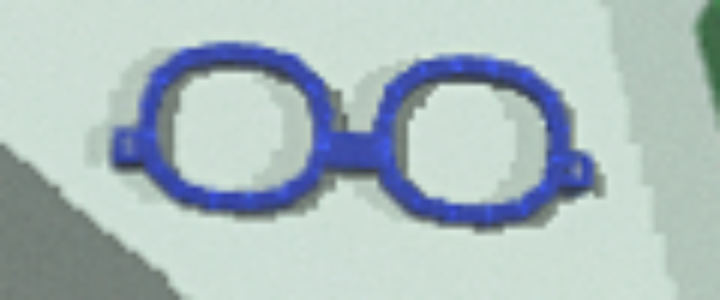

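Bridge at (389.5,165) with end pieces at (348.7,164.7) and (428.7,168.7). Converting these.

Run:
```python
from h import *
c=manip.read_camera("top"); p=px2w(c,[[389.5,165],[348.7,164.7],[428.7,168.7],[370,161],[409,164]],8); print(p.round(1))
for i,j in((1,2),(3,4)): d=p[i]-p[j]; print(np.degrees(np.arctan2(d[1],d[0])), p[[i,j]].mean(0))
```

```text
[[ 623.6 -107.5    8. ]
 [ 624.7  -38.1    8. ]
 [ 616.7 -174.2    8. ]
 [ 631.   -74.5    8. ]
 [ 625.2 -140.9    8. ]]
86.62231833103698 [ 620.69942209 -106.14418042    8.        ]
85.0142743119436 [ 628.1107254  -107.67920778    8.        ]
```

>>> carry_out(slide=[[-0.25, 3.75, 0], [-0.2, 3.75, 0], [-0.15, 3.75, 0], [-0.1, 3.75, 0], [-0.1, 3.75, 0]], dr=[[0, 0, 0.009], [0, 0, 0.009], [0, 0, 0.009], [0, 0, 0.009], [0, 0, 0.009]], hand=[0.58, 0.58, 0.58, 0.58, 0.58])

```text
time_s: 32.05
position: [632.9, 158.6, 120.0]
tcp_rot: [3.141, 0.007, -0.003]
ft_force: [0.8, 0.7, -0.5]
gripper_width: 50.6
grip_force: 0.0
```

>>> carry_out(slide=[[-0.05, 3.75, 0], [0, 3.75, 0], [0, 3.75, 0], [0.05, 3.75, 0], [0.1, 3.75, 0]], dr=[[0, 0, 0.009], [0, 0, 0.009], [0, 0, 0.009], [0, 0, 0.009], [0, 0, 0.009]], hand=[0.58, 0.58, 0.58, 0.58, 0.58])

```text
time_s: 32.67
position: [631.4, -28.7, 120.1]
tcp_rot: [-3.141, 0.064, 0.003]
ft_force: [-0.3, 0.2, 0.4]
gripper_width: 50.7
grip_force: 0.0
```

>>> carry_out(slide=[[0.15, 3.75, 0], [0.15, 3.75, 0], [0, 0, 3.0], [0, 0, 3.0], [0, 0, 0]], dr=[[0, 0, 0.009], [0, 0, 0.009], [0, 0, 0], [0, 0, 0], [0, 0, 0]], hand=[0.58, 0.58, 0.58, 0.58, 0.58])

```text
time_s: 33.3
position: [629.3, -102.2, 57.9]
tcp_rot: [-3.139, 0.091, 0.01]
ft_force: [-0.5, -0.0, -0.1]
gripper_width: 50.5
grip_force: 0.0
```

>>> carry_out(slide=[[0, 0, 0.5], [0, 0, 0]], dr=[[0, 0, 0], [0, 0, 0]], hand=[0.58, 0.58])

```text
time_s: 33.55
position: [632.2, -102.4, 56.8]
tcp_rot: [3.14, -0.091, 0.002]
ft_force: [-0.6, -0.8, 0.2]
gripper_width: 50.5
grip_force: 0.0
```

Run:
```python
from h import *
s=manip.read_state(); print(s["position"],s["gripper_width"],s["joint_positions"][6])
plan((629.5,-105.3,45,-3,1))
```

```text
[ 632.23573917 -102.39023608   56.81732248] 50.54297602626184 -1.6772098146979426
slide [[-0.26, 0.31, 1.18]] | dr [0.0, -0.001, -0.006] max mm 12.5
```

>>> carry_out(slide=[[-0.35, 0.35, 1.2], [0, 0, 0.5], [0, 0, 0], [0, 0, 0]], dr=[[0, 0, 0], [0, 0, 0], [0, 0, 0], [0, 0, 0]], hand=[0.58, 0.58, 0.58, 0.58])

```text
time_s: 34.05
position: [628.3, -105.7, 39.2]
tcp_rot: [-3.14, 0.091, -0.0]
ft_force: [0.4, 0.0, 0.0]
gripper_width: 50.6
grip_force: 0.0
```

>>> carry_out(slide=[[0, 0, 0.8], [0, 0, 0.8], [0, 0, 0.35], [0, 0, 0], [0, 0, 0]], dr=[[0, 0, 0], [0, 0, 0], [0, 0, 0], [0, 0, 0], [0, 0, 0]], hand=[0.58, 0.58, 0.58, 0.58, 0.5])

```text
time_s: 34.67
position: [628.2, -105.7, 19.7]
tcp_rot: [-3.14, 0.091, -0.0]
ft_force: [-0.8, -0.9, 0.6]
gripper_width: 46.9
grip_force: 0.0
```

>>> carry_out(slide=[[0, 0, 0], [0, 0, 0], [0, 0, 0], [0, 0, 0], [0, 0, 0]], dr=[[0, 0, 0], [0, 0, 0], [0, 0, 0], [0, 0, 0], [0, 0, 0]], hand=[0.35, 0.2, 0.2, 0.2, 0.2])

```text
time_s: 35.3
position: [628.2, -105.8, 19.7]
tcp_rot: [-3.14, 0.091, -0.0]
ft_force: [-0.1, 0.8, 0.6]
gripper_width: 24.0
grip_force: 9.1
```

>>> carry_out(slide=[[0, 0, -1.0], [0, 0, -2.0], [0, 0, -3.0], [0, 0, -3.0], [0, 0, 0]], dr=[[0, 0, 0], [0, 0, 0], [0, 0, 0], [0, 0, 0], [0, 0, 0]], hand=[0.2, 0.2, 0.2, 0.2, 0.2])

```text
time_s: 35.92
position: [630.2, -105.9, 114.0]
tcp_rot: [3.139, -0.091, 0.01]
ft_force: [0.3, -0.9, 0.3]
gripper_width: 24.5
grip_force: 9.1
```

Run:
```python
from h import *
a=np.radians(11.1);M=np.array([[np.cos(a),-np.sin(a)],[np.sin(a),np.cos(a)]]);o=np.array([572,-306.])
f=M@[0,35]+o; t=M@[0,-35]+o; print(f,t)
s=manip.read_state(); print(s["position"],s["gripper_width"],s["joint_positions"][6])
plan((f[0],f[1],110,11.1+93.4-86.4+86.4-3.4+0,13))
```

```text
[ 565.26173117 -271.65475676] [ 578.73826883 -340.34524324]
[ 630.18693153 -105.89664006  113.99351142] 24.45838019854253 -1.6528813799273487
slide [[-0.42, 1.3, 0.03], [-0.6, 1.23, 0.03], [-0.77, 1.13, 0.03], [-0.92, 1.02, 0.03], [-1.05, 0.88, 0.03], [-1.16, 0.72, 0.03], [-1.25, 0.55, 0.03], [-1.32, 0.37, 0.03], [-1.36, 0.18, 0.03], [-1.37, -0.01, 0.03], [-1.35, -0.2, 0.03], [-1.31, -0.39, 0.03], [-1.25, -0.57, 0.03]] | dr [0.0, -0.0, -0.14] max mm 13.7
```

>>> carry_out(slide=[[-0.4, 1.3, 0], [-0.6, 1.25, 0], [-0.75, 1.15, 0], [-0.9, 1.0, 0], [-1.05, 0.9, 0]], dr=[[0, 0, -0.14], [0, 0, -0.14], [0, 0, -0.14], [0, 0, -0.14], [0, 0, -0.14]], hand=[0.2, 0.2, 0.2, 0.2, 0.2])

```text
time_s: 36.55
position: [603.4, -170.2, 109.7]
tcp_rot: [-2.979, -0.998, 0.0]
ft_force: [0.3, -0.3, -0.1]
gripper_width: 24.3
grip_force: 9.1
```

>>> carry_out(slide=[[-1.15, 0.7, 0], [-1.25, 0.55, 0], [-1.3, 0.35, 0], [-1.35, 0.2, 0], [-1.35, 0, 0]], dr=[[0, 0, -0.14], [0, 0, -0.14], [0, 0, -0.14], [0, 0, -0.14], [0, 0, -0.14]], hand=[0.2, 0.2, 0.2, 0.2, 0.2])

```text
time_s: 37.17
position: [578.6, -233.2, 109.7]
tcp_rot: [-2.456, -1.959, 0.0]
ft_force: [0.2, 1.0, -1.1]
gripper_width: 24.4
grip_force: 9.1
```

>>> carry_out(slide=[[-1.35, -0.2, 0], [-1.3, -0.4, 0], [-1.25, -0.55, 0], [0, 0, 0], [0, 0, 0]], dr=[[0, 0, -0.14], [0, 0, -0.14], [0, 0, -0.14], [0, 0, 0], [0, 0, 0]], hand=[0.2, 0.2, 0.2, 0.2, 0.2])

```text
time_s: 37.8
position: [564.2, -270.2, 109.7]
tcp_rot: [-2.003, -2.42, -0.001]
ft_force: [-0.5, -0.1, -0.3]
gripper_width: 24.5
grip_force: 9.1
```

Run:
```python
from h import *
s=manip.read_state(); print(s["position"],s["gripper_width"],s["joint_positions"][6])
plan((565.3,-271.7,45,101.1,1))
c=manip.read_camera("top"); f=c["frame"][100:320,60:600,::-1]; cv2.imwrite("pics/i.png",cv2.resize(f,None,fx=1.45,fy=1.45))
```

```text
[ 564.17977235 -270.17194888  109.65373631] 24.45772066079304 0.3478595293889767
slide [[-0.17, 0.08, 6.47]] | dr [0.0, -0.0, -0.005] max mm 64.7
```

View pics/i.png

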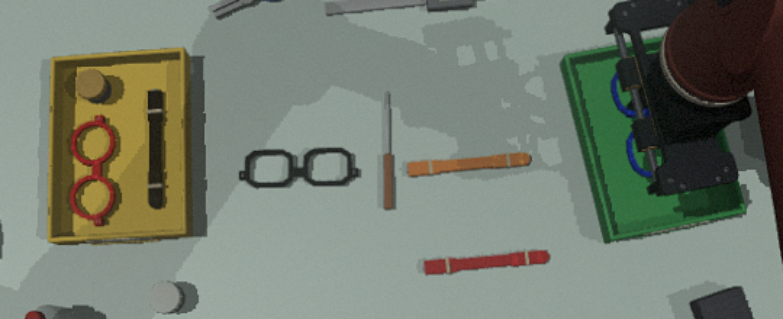

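The yellow tray is complete: pot upright, front and temples flat. The blue front is held over the green tray and aligned with it. Lowering.

>>> carry_out(slide=[[-0.1, 0.1, 2.0], [0, 0, 2.0], [0, 0, 2.0], [0, 0, 1.0], [0, 0, 0]], dr=[[0, 0, 0], [0, 0, 0], [0, 0, 0], [0, 0, 0], [0, 0, 0]], hand=[0.2, 0.2, 0.2, 0.2, 0.2])

```text
time_s: 38.48
position: [564.7, -271.3, 38.4]
tcp_rot: [-1.998, -2.422, 0.0]
ft_force: [0.0, -0.2, -1.0]
gripper_width: 24.2
grip_force: 9.1
```

>>> carry_out(slide=[[0, 0, 0.6], [0, 0, 0.4], [0, 0, 0.2], [0, 0, 0], [0, 0, 0]], dr=[[0, 0, 0], [0, 0, 0], [0, 0, 0], [0, 0, 0], [0, 0, 0]], hand=[0.2, 0.2, 0.2, 0.2, 0.2])

```text
time_s: 39.1
position: [565.3, -271.7, 27.7]
tcp_rot: [1.999, 2.423, 0.0]
ft_force: [-0.2, -0.7, -0.5]
gripper_width: 24.0
grip_force: 9.1
```

>>> carry_out(slide=[[0, 0, 0.2], [0, 0, 0.1], [0, 0, 0.1], [0, 0, 0], [0, 0, 0]], dr=[[0, 0, 0], [0, 0, 0], [0, 0, 0], [0, 0, 0], [0, 0, 0]], hand=[0.2, 0.2, 0.2, 0.2, 0.2])

```text
time_s: 39.72
position: [565.2, -271.7, 23.6]
tcp_rot: [-2.0, -2.423, -0.0]
ft_force: [-0.2, -0.5, -0.5]
gripper_width: 24.4
grip_force: 9.1
```

>>> carry_out(slide=[[0, 0, 0.05], [0, 0, 0.05], [0, 0, 0.02], [0, 0, 0], [0, 0, 0]], dr=[[0, 0, 0], [0, 0, 0], [0, 0, 0], [0, 0, 0], [0, 0, 0]], hand=[0.2, 0.2, 0.2, 0.2, 0.2])

```text
time_s: 40.35
position: [565.3, -271.7, 22.6]
tcp_rot: [1.999, 2.423, -0.0]
ft_force: [-2.7, 1.8, 5.2]
gripper_width: 24.2
grip_force: 9.1
```

>>> carry_out(slide=[[0, 0, 0], [0, 0, 0], [0, 0, 0], [0, 0, -0.5], [0, 0, -2.0]], dr=[[0, 0, 0], [0, 0, 0], [0, 0, 0], [0, 0, 0], [0, 0, 0]], hand=[0.4, 0.5, 0.52, 0.52, 0.52])

```text
time_s: 40.98
position: [564.5, -271.3, 47.3]
tcp_rot: [-1.998, -2.422, 0.001]
ft_force: [0.8, -0.3, 0.1]
gripper_width: 45.0
grip_force: 0.0
```

>>> carry_out(slide=[[0, 0, -3.0], [0, 0, -4.0], [0, 0, 0], [0, 0, 0]], dr=[[0, 0, 0], [0, 0, 0], [0, 0, 0], [0, 0, 0]], hand=[0.45, 0.45, 0.45, 0.45])

```text
time_s: 41.48
position: [565.2, -271.8, 118.2]
tcp_rot: [1.999, 2.422, -0.0]
ft_force: [-1.0, 0.9, -0.9]
gripper_width: 39.4
grip_force: 0.0
```

Run:
```python
from h import *
s=manip.read_state(); print(s["position"],s["gripper_width"])
plan((539.6,-93.5,115,94.5,6))
```

```text
[ 565.24898558 -271.83709016  118.17155979] 39.40082468551164
slide [[3.0, 0.14, 0.05], [3.0, 0.09, 0.05], [3.0, 0.03, 0.05], [3.0, -0.02, 0.05], [3.0, -0.08, 0.05], [3.0, -0.14, 0.05]] | dr [0.0, 0.0, 0.019] max mm 30.0
```

>>> carry_out(slide=[[3.0, 0.15, 0], [3.0, 0.1, 0], [3.0, 0.05, 0], [3.0, 0, 0], [3.0, -0.1, 0]], dr=[[0, 0, 0.019], [0, 0, 0.019], [0, 0, 0.019], [0, 0, 0.019], [0, 0, 0.019]], hand=[0.45, 0.45, 0.45, 0.45, 0.45])

```text
time_s: 42.1
position: [543.5, -122.0, 116.6]
tcp_rot: [-2.112, -2.324, 0.001]
ft_force: [0.3, -0.4, 0.5]
gripper_width: 39.6
grip_force: 0.0
```

>>> carry_out(slide=[[3.0, -0.15, 0], [0, 0, 3.0], [0, 0, 3.0], [0, 0, 0], [0, 0, 0]], dr=[[0, 0, 0.019], [0, 0, 0], [0, 0, 0], [0, 0, 0], [0, 0, 0]], hand=[0.45, 0.45, 0.45, 0.45, 0.45])

```text
time_s: 42.72
position: [540.2, -93.2, 58.0]
tcp_rot: [-2.134, -2.305, -0.001]
ft_force: [-0.1, -0.5, 1.0]
gripper_width: 38.8
grip_force: 0.0
```

Run:
```python
from h import *
plan((539.6,-93.5,19,94.5,4))
c=manip.read_camera("top"); print(meas(c,"blue_front",11))
f=c["frame"][100:320,300:600,::-1]; cv2.imwrite("pics/j.png",cv2.resize(f,None,fx=2.4,fy=2.4))
```

```text
slide [[-0.01, -0.02, 0.98], [-0.01, -0.02, 0.98], [-0.01, -0.02, 0.98], [-0.01, -0.02, 0.98]] | dr [0.0, -0.0, -0.0] max mm 9.8
None
```

View pics/j.png

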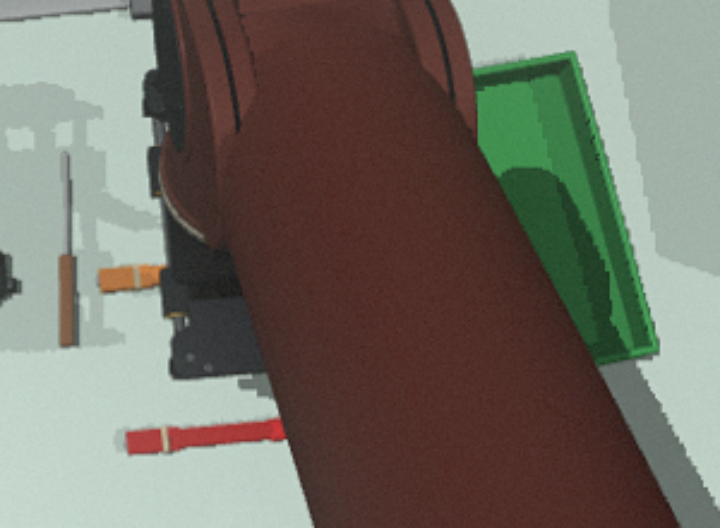

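The gripper is over the honey bar, whose end shows at crop (132,278). The arm hides the blue front for now. Descending.

>>> carry_out(slide=[[0, -0.05, 1.3], [0, 0, 1.3], [0, 0, 1.0], [0, 0, 0.35], [0, 0, 0]], dr=[[0, 0, 0], [0, 0, 0], [0, 0, 0], [0, 0, 0], [0, 0, 0]], hand=[0.45, 0.45, 0.45, 0.45, 0.35])

```text
time_s: 43.45
position: [539.5, -93.2, 17.8]
tcp_rot: [-2.134, -2.305, 0.0]
ft_force: [-0.1, -0.0, -0.3]
gripper_width: 35.4
grip_force: 0.0
```

>>> carry_out(slide=[[0, 0, 0], [0, 0, 0], [0, 0, 0], [0, 0, 0], [0, 0, 0]], dr=[[0, 0, 0], [0, 0, 0], [0, 0, 0], [0, 0, 0], [0, 0, 0]], hand=[0.25, 0.15, 0.08, 0.08, 0.08])

```text
time_s: 44.08
position: [539.4, -93.4, 17.8]
tcp_rot: [-2.134, -2.305, -0.0]
ft_force: [0.1, -0.1, -0.7]
gripper_width: 12.9
grip_force: 10.0
```

>>> carry_out(slide=[[0, 0, -1.0], [0, 0, -2.0], [0, 0, -3.0], [0, 0, -3.0], [0, 0, 0]], dr=[[0, 0, 0], [0, 0, 0], [0, 0, 0], [0, 0, 0], [0, 0, 0]], hand=[0.08, 0.08, 0.08, 0.08, 0.08])

```text
time_s: 44.7
position: [541.4, -93.5, 111.6]
tcp_rot: [2.131, 2.302, 0.004]
ft_force: [-0.7, -0.4, -0.6]
gripper_width: 13.0
grip_force: 10.0
```

Run:
```python
from h import *
s=manip.read_state(); print(s["position"],s["gripper_width"],s["joint_positions"][6])
plan((578.7,-341,110,11.1,12))
```

```text
[541.4173416  -93.47042134 111.59483239] 13.029379114958122 -0.02103834592701066
slide [[-2.08, 0.15, 0.02], [-2.05, 0.4, 0.02], [-1.98, 0.65, 0.02], [-1.89, 0.88, 0.02], [-1.77, 1.1, 0.02], [-1.62, 1.31, 0.02], [-1.45, 1.5, 0.02], [-1.26, 1.66, 0.02], [-1.05, 1.8, 0.02], [-0.83, 1.91, 0.02], [-0.59, 2.0, 0.02], [-0.34, 2.06, 0.01]] | dr [0.0, -0.0, 0.121] max mm 20.9
```

>>> carry_out(slide=[[-2.1, 0.15, 0], [-2.05, 0.4, 0], [-2.0, 0.65, 0], [-1.9, 0.9, 0], [-1.75, 1.1, 0]], dr=[[0, 0, 0.121], [0, 0, 0.121], [0, 0, 0.121], [0, 0, 0.121], [0, 0, 0.121]], hand=[0.08, 0.08, 0.08, 0.08, 0.08])

```text
time_s: 45.32
position: [555.0, -197.4, 107.9]
tcp_rot: [-2.727, -1.559, 0.0]
ft_force: [0.4, 0.7, -0.7]
gripper_width: 12.8
grip_force: 10.0
```

>>> carry_out(slide=[[-1.6, 1.3, 0], [-1.45, 1.5, 0], [-1.25, 1.65, 0], [-1.05, 1.8, 0], [-0.85, 1.9, 0]], dr=[[0, 0, 0.121], [0, 0, 0.121], [0, 0, 0.121], [0, 0, 0.121], [0, 0, 0.121]], hand=[0.08, 0.08, 0.08, 0.08, 0.08])

```text
time_s: 45.95
position: [570.6, -300.0, 107.9]
tcp_rot: [-3.067, -0.676, 0.0]
ft_force: [-0.1, 0.3, 0.3]
gripper_width: 13.2
grip_force: 10.0
```

>>> carry_out(slide=[[-0.6, 2.0, 0], [-0.35, 2.05, 0], [0, 0, 0], [0, 0, 0]], dr=[[0, 0, 0.121], [0, 0, 0.121], [0, 0, 0], [0, 0, 0]], hand=[0.08, 0.08, 0.08, 0.08])

```text
time_s: 46.45
position: [576.8, -339.5, 107.7]
tcp_rot: [-3.125, -0.312, 0.0]
ft_force: [-0.0, -0.2, 0.3]
gripper_width: 12.7
grip_force: 10.0
```

Run:
```python
from h import *
s=manip.read_state(); print(s["position"],s["gripper_width"],s["joint_positions"][6])
plan((578.7,-341,35,11.1,4))
c=manip.read_camera("top"); print(meas(c,"blue_front",11))
f=c["frame"][100:320,300:600,::-1]; cv2.imwrite("pics/k.png",cv2.resize(f,None,fx=2.4,fy=2.4))
```

```text
[ 576.84292282 -339.45226912  107.74127342] 12.679847737221152 -1.0272314793778976
slide [[0.04, 0.05, 1.82], [0.04, 0.05, 1.82], [0.04, 0.05, 1.82], [0.04, 0.05, 1.82]] | dr [-0.0, 0.0, 0.001] max mm 18.2
{'conf': 0.73, 'n': 649, 'c': (567.0, -272.1), 'mean': [565.4000244140625, -272.3999938964844], 'size': (134.9, 49.7), 'ang': 10.7}
```

View pics/k.png

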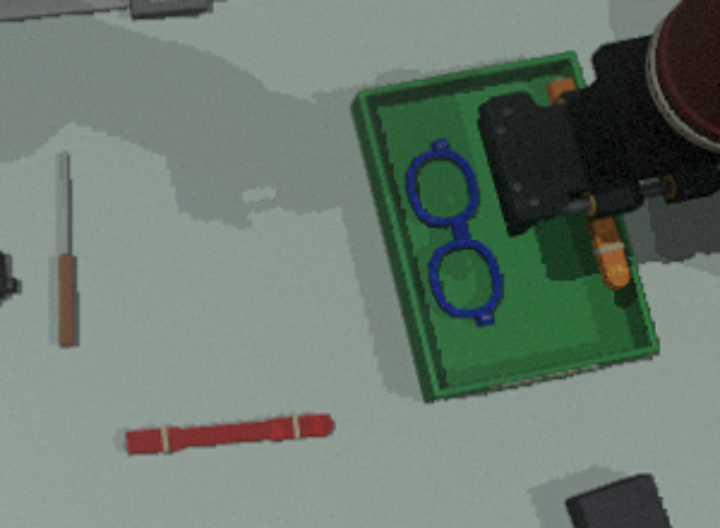

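The blue front is flat in the green tray, at crop (455,235). The honey bar is held over the tray's free side. Lowering.

>>> carry_out(slide=[[0.1, 0.05, 2.0], [0, 0, 2.0], [0, 0, 2.0], [0, 0, 1.2], [0, 0, 0]], dr=[[0, 0, 0], [0, 0, 0], [0, 0, 0], [0, 0, 0], [0, 0, 0]], hand=[0.08, 0.08, 0.08, 0.08, 0.08])

```text
time_s: 47.18
position: [577.2, -340.6, 34.3]
tcp_rot: [-3.125, -0.307, 0.003]
ft_force: [0.3, -0.2, 0.2]
gripper_width: 12.9
grip_force: 10.0
```

>>> carry_out(slide=[[0, 0, 0.5], [0, 0, 0.4], [0, 0, 0.2], [0, 0, 0], [0, 0, 0]], dr=[[0, 0, 0], [0, 0, 0], [0, 0, 0], [0, 0, 0], [0, 0, 0]], hand=[0.08, 0.08, 0.08, 0.08, 0.08])

```text
time_s: 47.8
position: [578.0, -341.1, 25.1]
tcp_rot: [3.126, 0.307, 0.0]
ft_force: [-0.9, -0.2, -0.4]
gripper_width: 12.8
grip_force: 10.0
```

>>> carry_out(slide=[[0, 0, 0.2], [0, 0, 0.1], [0, 0, 0], [0, 0, 0]], dr=[[0, 0, 0], [0, 0, 0], [0, 0, 0], [0, 0, 0]], hand=[0.08, 0.08, 0.08, 0.08])

```text
time_s: 48.3
position: [577.9, -341.1, 21.9]
tcp_rot: [-3.127, -0.307, 0.0]
ft_force: [-0.1, 0.1, -0.4]
gripper_width: 12.8
grip_force: 10.0
```

>>> carry_out(slide=[[0, 0, 0.06], [0, 0, 0.05], [0, 0, 0.04], [0, 0, 0], [0, 0, 0]], dr=[[0, 0, 0], [0, 0, 0], [0, 0, 0], [0, 0, 0], [0, 0, 0]], hand=[0.08, 0.08, 0.08, 0.08, 0.08])

```text
time_s: 48.92
position: [577.9, -341.1, 20.9]
tcp_rot: [3.126, 0.307, 0.0]
ft_force: [-1.6, 0.3, 5.8]
gripper_width: 12.6
grip_force: 10.0
```

Touching the tray floor. Releasing and withdrawing.

>>> carry_out(slide=[[0, 0, 0], [0, 0, 0], [0, 0, 0], [0, 0, -0.5], [0, 0, -2.0]], dr=[[0, 0, 0], [0, 0, 0], [0, 0, 0], [0, 0, 0], [0, 0, 0]], hand=[0.2, 0.28, 0.28, 0.28, 0.28])

```text
time_s: 49.55
position: [576.9, -340.4, 44.8]
tcp_rot: [-3.125, -0.307, 0.004]
ft_force: [1.3, -0.1, 0.0]
gripper_width: 23.9
grip_force: 0.0
```

>>> carry_out(slide=[[0, 0, -4.0], [0, 0, -5.0], [0, 0, -4.0], [-1, 4.0, 0], [-1, 4.0, 0]], dr=[[0, 0, 0], [0, 0, 0], [0, 0, 0], [0, 0, 0], [0, 0, 0]], hand=[0.3, 0.3, 0.3, 0.3, 0.3])

```text
time_s: 50.18
position: [574.4, -424.1, 178.1]
tcp_rot: [3.125, 0.309, 0.003]
ft_force: [0.7, -0.2, 0.6]
gripper_width: 26.1
grip_force: 0.0
```

>>> carry_out(slide=[[-2, 4.0, 0], [-3, 4.0, 0], [-3, 4.0, 0], [0, 0, 0], [0, 0, 0]], dr=[[0, 0, 0], [0, 0, 0], [0, 0, 0], [0, 0, 0], [0, 0, 0]], hand=[0.3, 0.3, 0.3, 0.3, 0.3])

```text
time_s: 50.8
position: [519.0, -556.2, 176.3]
tcp_rot: [-3.126, -0.307, -0.002]
ft_force: [0.3, 0.4, 1.1]
gripper_width: 26.3
grip_force: 0.0
```

Run:
```python
from h import *
c=manip.read_camera("top"); save(c,"end")
for q,z in dict(red_front=11,black_temples=9,brass_pot=33,blue_front=11,honey_temples=9,black_front=8,red_temples=6,white_pot=30).items():
    m=meas(c,q,z); print(q,m and (m["conf"],m["c"],m["size"],m["ang"]))
```

```text
red_front (0.65, (537.7, 345.0), (131.2, 51.1), 3.4)
black_temples (0.55, (562.7, 271.0), (146.0, 17.6), 2.9)
brass_pot (0.74, (631.1, 341.6), (49.6, 34.6), 46.2)
blue_front (0.68, (566.8, -272.4), (138.3, 51.1), 10.6)
honey_temples (0.77, (578.6, -340.9), (144.6, 22.7), 12.4)
black_front (0.78, (536.7, 102.7), (136.2, 46.5), -89.0)
red_temples (0.95, (426.7, -111.8), (143.1, 17.1), -85.1)
white_pot (0.81, (386.8, 246.0), (36.0, 35.6), -88.1)
```

View pics/end.png

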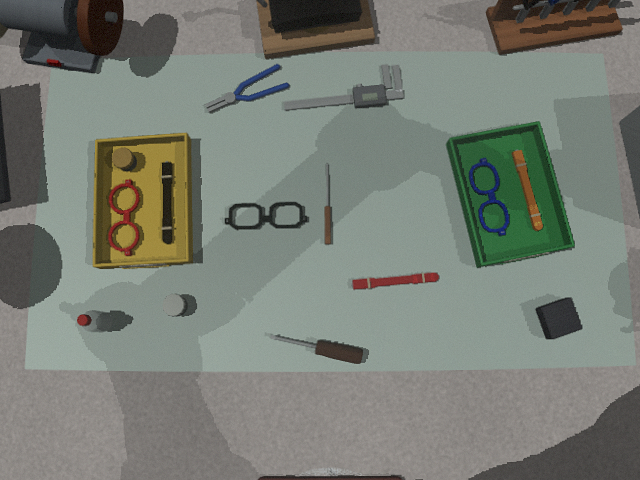

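All five parts lie in the right trays, flat and apart: yellow parts around (125-170,160-250), green parts around (485-530,150-230). The black front, red temples and white-lidded pot haven't moved.

```bash
python3 -c "
from bench import manip; print(manip.sign_off())"
```

```text
the job is handed in; nothing more can be done
None
```

Both jobs are made up and handed in: the yellow tray holds the red front, black temples and brass-lidded pot, the green tray the blue front and honey temples, and the black front, red temples and white-lidded pot were left where they were.

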